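File the chocolate cartons by height in the display rail

ROBOT

A 6-joint arm with a two-finger parallel gripper is mounted at the origin on a cart in front of the work surface, level with it; the furniture and walls round the work are solid. World frame = base frame: x ahead of the robot, y to its left, z up, the work surface at z = 0. Lengths are in m, angles in rad, forces in N, time in s.
With the tool pointing down it reaches from about 0.375 to 0.75 m from the base axis. Payload 9 kg.
Tool frame: the origin (TCP) lies between the finger pads; the fingertips stand 11 mm ahead of it and the grasp point (between the pads) lies 8 mm behind it; z points along the fingers, y is the line along which they close (so a half turn about z gives the same grasp; the last joint's range is limited). The gripper opens to 85 mm and grips with 20 to 120 N. Pads are 22 mm wide; open, the fingers measure 114 mm over their backs; the gripper's body (76 mm by 85 mm) begins 54 mm behind the grasp point. The pads swing forward as they close: fully open they stand 13 mm farther back than shut.
Start: joints at [-1.351, 0.104, 0.097, 1.564, 0, 1.353], TCP at [0.254, -0.543, 0.242] pointing down, gripper open.
Joint ranges: [-2.99, 2.99], [-0.84, 1.86], [-1.1, 1.16], [-1.84, 2.11], [-1.51, 1.56], [-3.14, 3.14]. Speed limits (rad/s): [2.22, 2.22, 2.57, 3.14, 3.14, 3.14].

INTERFACE

Orientations are given as a rotation vector (axis times angle).
In Python, from cell import r, vision gives the robot as it stands. Calls block until the motion is done:
- r.reach(position, orientation): joint-space move of the TCP to a pose.
- r.movel(position, vel=0.15, attitude=None): straight line of the TCP; attitude=None keeps the orientation; vel is the mean speed in m/s.
- r.goto_joints(angles): joint-space move.
- r.set_gripper(opening): opening from 0.0 (shut) to 1.0 (fully open); the grip force is fixed at half the most; returns when the fingers have stopped.
- r.pause(seconds).
- r.solve_ik(position, orientation): joint angles nearest the present ones, or None.
- r.state(): the state.
- vision.snapshot(name): name is "side" or "top"; returns the picture (384x512x3 uint8, red, green, blue); there is no depth.
- vision.camera_info(name): a dict with "mtx" (3x3 intrinsics, pixels), "origin" and "rotation" of the camera in the world. Camera axes: x right, y up, looking along -z (the intrinsics and any distortion apply to the point x, -y, -z); pixel columns grow to the right and rows downward; lengths in m; the calibration is good to about 2 mm. A picture is of the moment at which its call begins. camera_info takes no time and is no camera call.
A pose or a line that the arm cannot do raises r.IKError and nothing moves.
- r.job_done(): hands the job in; it is judged then, once.
Trained networks look in the newest picture that a camera, given by its name, has taken for a name from the list of things; names that differ only in an ending like _2 or _b are one class to them, and where a whole thing is asked for, a point or a joint stands for the part that bears it (a point fixed in the world has none). Each returns a list of dicts, best first, with "p" (0 to 1); they miss things now and then, are a little off and sometimes report something else, mostly with a low value. They report only what shows in the picture. A call takes as long as a camera call.
- vision.boxes_of(camera, name): "position" ([column, row] in pixels, amid what is visible of it).
- vision.spot_point(camera, name): "position" ([column, row] in pixels: a listed point, or the origin of a listed thing).
The state is a dict: "clock": time; "joint_positions": joint angles; "joint_velocities": joint speeds; "effort": joint torques, N m; "ee_pos": TCP position; "orientation": TCP orientation; "wrist_force": force on the tool from outside, world axes, zero at the start; "ft_torque": the same for the moment, N m; "width": opening from 0.0 (shut) to 1.0 (fully open); "gripper_force": force on a finger pad.
Only numpy, scipy, OpenCV 4.12 (cv2) and the standard library are available. Lean on these libraries where they do the work, as an engineer would, in place of code of your own. Each camera call takes 0.05 s, during which the arm holds its last target. There are 200 camera calls.

TASK

File the four loose chocolate cartons like books in the wooden display rail, upright and in order of height, with the tallest at whichever end of the rail the little wooden card holder stands behind and the shortest at the other. Then slide the bookend up so that the row stands snug against the end panel. Do not tip a carton over, and leave the hand stamp and the small round box where they are.

Things in the scene. Friction and masses are not known exactly. Their poses are not given: they have to be found in the camera images.
- carton_tallest: The tallest of the four. Upright chocolate carton, dark brown with a cream label, 26 mm thick (its x) x 62 mm wide (its y) x 118 mm high (its z). Origin: centre of its underside. The narrow 26 mm spines look along its y. Loose, about 50 to 170 g, starts standing on the table; either way round will do.
- carton_second: The second tallest. Upright chocolate carton, dark brown with a cream label, 26 mm thick (its x) x 62 mm wide (its y) x 98 mm high (its z). Origin: centre of its underside. The narrow 26 mm spines look along its y. Loose, about 50 to 170 g, starts standing on the table; either way round will do.
- carton_third: The third tallest. Upright chocolate carton, dark brown with a cream label, 26 mm thick (its x) x 62 mm wide (its y) x 78 mm high (its z). Origin: centre of its underside. The narrow 26 mm spines look along its y. Loose, about 50 to 170 g, starts standing on the table; either way round will do.
- carton_shortest: The shortest. Upright chocolate carton, dark brown with a cream label, 26 mm thick (its x) x 62 mm wide (its y) x 58 mm high (its z). Origin: centre of its underside. The narrow 26 mm spines look along its y. Loose, about 50 to 170 g, starts standing on the table; either way round will do.
- display_rail: Fixed pale-wood rail, 256 mm long (y), 88 mm wide (x). Origin: centre of underside, on the table. Open-topped channel: floor 10 mm above the table, 76 mm between side lips 18 mm above the table. Fixed end panel at the +y end, 60 mm high, inner face at y = +118 mm; bookend at the -y end. Cartons stand in it like books: broad faces to panel and bookend, 62 mm width across the channel.
- bookend (a joint): The rail's bookend: steel plate 72 mm wide, top 72 mm above the table, with a wooden grip fin behind it. Slides along the rail's +y towards the end panel, friction about 1 N, stays where left. Value in m: clear length from plate to end panel is 172 mm minus this. Starts open (0 to 0.012); about 0.068 when closed up on four cartons.
- card_holder: Fixed card holder: dark wooden block 24 x 56 x 16 mm with a cream card standing in it, 60 mm high in all. Origin: centre of underside. Stands on the table beyond the rail's far long side (about 94 mm along the rail's +x), 65 to 85 mm along the rail's +y or -y: the tallest carton goes at that end of the row.
- round_box: Bystander, leave in place: small round chip-wood box, 68 mm diameter, 30 mm high, loose, beyond the rail's far long side near the end where the card holder is not. Origin: centre of underside.
- stamp: Bystander, leave in place: hand stamp, black handle on a wooden block, 30 (x) x 50 (y) mm, 70 mm high, loose, standing between the cartons and the rail. Origin: centre of underside.
- bookend_grip (a point): On the top edge of the bookend's wooden grip fin, 64 mm above the table. The fin is 12 mm thick (rail's x), 66 mm long (along the rail's y, from 48 mm on the cartons' side of this point to 18 mm behind it) and reaches down to the channel floor: pinch it from above across its thickness. The plate's face towards the cartons is 52 mm from this point along the rail's +y.

How it is judged:
At the end, for the whole second after the job is handed in: All four at rest, upright (0.1 rad) on the channel floor, square (0.15 rad) and within 12 mm of the centre line, by height with the tallest at the card holder's end; the row closed up on the panel: each within 10 mm of its place in a tight row, bookend above 0.060 m (8 mm slack in all) (((y of card_holder in the frame of display_rail above 0 m and y of carton_tallest in the frame of display_rail between 0.095 and 0.115 m and y of carton_second in the frame of display_rail between 0.069 and 0.089 m and y of carton_third in the frame of display_rail between 0.043 and 0.063 m and y of carton_shortest in the frame of display_rail between 0.017 and 0.037 m) or (y of card_holder in the frame of display_rail below 0 m and y of carton_shortest in the frame of display_rail between 0.095 and 0.115 m and y of carton_third in the frame of display_rail between 0.069 and 0.089 m and y of carton_second in the frame of display_rail between 0.043 and 0.063 m and y of carton_tallest in the frame of display_rail between 0.017 and 0.037 m)) and value of joint bookend above 0.06 m and x of carton_tallest in the frame of display_rail between -0.012 and 0.012 m and height (world z) of each of carton_tallest, carton_second, carton_third, carton_shortest below 0.016 m and angle between each of carton_tallest, carton_second, carton_third, carton_shortest's own z axis and vertical below 0.1 rad and angle between the y axis of each of carton_tallest, carton_second, carton_third, carton_shortest and the x axis of display_rail, either way round below 0.15 rad and linear speed of each of carton_tallest, carton_second, carton_third, carton_shortest below 0.02 m/s and x of carton_second in the frame of display_rail between -0.012 and 0.012 m and x of carton_third in the frame of display_rail between -0.012 and 0.012 m and x of carton_shortest in the frame of display_rail between -0.012 and 0.012 m); the robot touches nothing.
It fails at once if a carton is tipped over (angle between any of carton_tallest, carton_second, carton_third, carton_shortest's own z axis and vertical above 0.6 rad).
It fails at once if the hand stamp is disturbed (distance of stamp from where it was at the start of the episode above 0.025 m).
It fails at once if the small round box is disturbed (distance of round_box from where it was at the start of the episode above 0.025 m).
It also fails if it takes over 112 s, if anything falls off the work surface, if the arm or the gripper's body presses on something with over 40 N, if the wrist force passes 120 N, or if a joint passes its speed limit or range.

## Working session

There is one attempt and no reset: what is moved stays moved. The work goes in short steps, each a Python script; the robot and the scene stay as the last script left them, time stands still between calls to the robot, and variables do not carry over. Pictures are saved under pics/ and viewed, at most 14 in all, crops included, and the job is handed in when it is done.

```bash
ls; mkdir -p pics
python3 - <<'E'
from cell import r, vision
import cv2
for n in ("side","top"):
    im=vision.snapshot(n); cv2.imwrite(f"pics/{n}0.png",im[:,:,::-1])
    print(n,vision.camera_info(n))
    for t in ["carton_tallest","carton_second","carton_third","carton_shortest","display_rail","bookend_grip","card_holder","stamp","round_box"]:
        print(t,[(round(d["p"],2),[round(float(v)) for v in d["position"]]) for d in vision.spot_point(n,t)[:3]],[(round(d["p"],2),[round(float(v)) for v in d["position"]]) for d in vision.boxes_of(n,t)[:2]])
print(r.state())
E
```

```text
pics
side {'mtx': array([[398.46463831,   0.        , 247.38505528],
       [  0.        , 398.46463831, 186.40451364],
       [  0.        ,   0.        ,   1.        ]]), 'origin': array([ 0.92852421, -0.54305909,  0.86613299]), 'rotation': array([0.51908469, 0.21695174, 0.82550974])}
carton_tallest [(0.6, [236, 179]), (0.58, [193, 175])] [(0.76, [189, 159])]
carton_second [(0.76, [233, 151]), (0.22, [271, 138])] [(0.68, [234, 138])]
carton_third [(0.17, [236, 178])] []
carton_shortest [(0.94, [271, 138])] [(0.58, [273, 130])]
display_rail [(0.59, [277, 199]), (0.5, [271, 136])] [(0.92, [278, 196])]
bookend_grip [(0.85, [238, 202]), (0.16, [235, 181])] [(0.8, [249, 209])]
card_holder [(0.54, [320, 220])] [(0.6, [319, 217])]
stamp [(0.51, [233, 178])] [(0.51, [235, 174]), (0.47, [189, 159])]
round_box [(0.94, [268, 245])] [(0.65, [267, 241])]
top {'mtx': array([[413.08931885,   0.        , 252.85976147],
       [  0.        , 413.08931885, 192.64859016],
       [  0.        ,   0.        ,   1.        ]]), 'origin': array([ 0.45486921, -0.18352799,  1.00370396]), 'rotation': array([
[... 553 characters left out ...]
'clock': 1.9, 'joint_positions': array([-1.35067434e+00,  1.04101237e-01,  9.72636696e-02,  1.56390853e+00,
       -2.75629845e-06,  1.35312450e+00]), 'joint_velocities': array([-0.000264  ,  0.00089398, -0.00140778, -0.00089189, -0.00050334,
        0.00014841]), 'effort': array([-9.38706471e-04, -5.56729817e+01,  5.03779721e+01, -2.78126881e-04,
       -3.41287932e-04, -8.85681970e-06]), 'ee_pos': array([ 0.25439128, -0.54341452,  0.24230995]), 'orientation': array([ 3.06657763e+00,  6.82195303e-01, -4.23285969e-06]), 'wrist_force': array([-0.39217499, -1.01787547,  0.50481411]), 'ft_torque': array([ 0.00449931,  0.03166056, -0.05051435]), 'gripper_force': 0.0, 'width': 0.9998261592231112}
```

Run:
```python
import cv2
for n,(x0,x1,y0,y1) in {"side":(150,350,90,260),"top":(130,370,110,300)}.items():
    im=cv2.imread(f"pics/{n}0.png")[y0:y1,x0:x1]
    im=cv2.resize(im,None,fx=3.3,fy=3.3,interpolation=cv2.INTER_CUBIC); im=im[:600,:800]; print(im.shape)
    cv2.imwrite(f"pics/{n}0c.png",im)
```

```text
(561, 660, 3)
(600, 792, 3)
```

View pics/side0c.png

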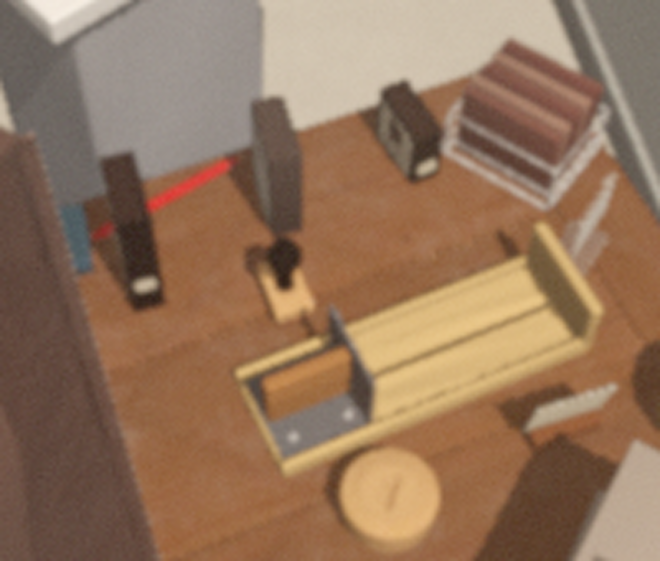

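View pics/top0c.png

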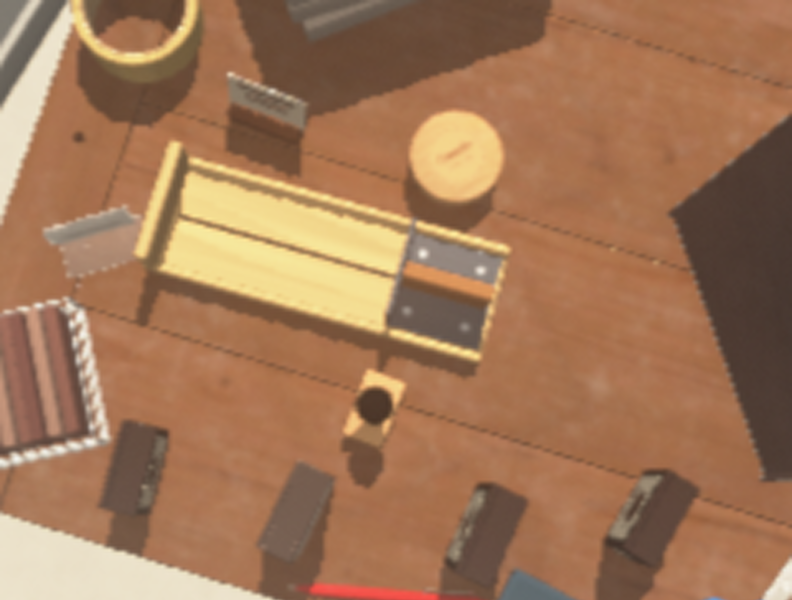

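Side crop: the card holder at (570,410) is by the end-panel end of the rail, the bookend is nearer the camera at (350,360), and one carton is hidden behind the dark furniture on the left. Top crop: cartons at (135,465), (297,510), (487,530) and (650,515), stamp at (375,405). The tallest therefore goes at the panel end. I'll zoom in to measure the corners and see the whole scene.

```bash
cat > h.py <<'E'
import numpy as np, cv2
from scipy.spatial.transform import Rotation as Ro
from cell import r, vision
CI={n:vision.camera_info(n) for n in("side","top")}
def proj(n,P):
    c=CI[n]; R=Ro.from_rotvec(c["rotation"]).as_matrix()
    q=(np.atleast_2d(P)-c["origin"])@R*[1,-1,-1]
    q=q@c["mtx"].T; return q[:,:2]/q[:,2:]
def ray(n,uv):
    c=CI[n]; d=np.linalg.solve(c["mtx"],[uv[0],uv[1],1])*[1,-1,-1]
    return c["origin"],Ro.from_rotvec(c["rotation"]).as_matrix()@d
def onz(n,uv,z):
    o,d=ray(n,uv); return o+d*(z-o[2])/d[2]
def tri(a,b):
    (o,d),(p,e)=ray("side",a),ray("top",b)
    s=np.linalg.lstsq(np.c_[d,-e],p-o,rcond=None)[0]
    x,y=o+d*s[0],p+e*s[1]; return (x+y)/2,np.linalg.norm(x-y)
def box(x,y,yaw,h,tx=.026,ty=.062,z0=0):
    c,s=np.cos(yaw),np.sin(yaw)
    return np.array([[x+c*a*tx/2-s*b*ty/2,y+s*a*tx/2+c*b*ty/2,z0+k*h] for k in(0,1) for a,b in((-1,-1),(1,-1),(1,1),(-1,1))])
E
python3 - <<'E'
import cv2,numpy as np
t=cv2.imread("pics/top0.png");s=cv2.imread("pics/side0.png")
def crop(im,x0,x1,y0,y1,f,name):
    o=cv2.resize(im[y0:y1,x0:x1],None,fx=f,fy=f,interpolation=cv2.INTER_CUBIC)
    for x in range((x0+9)//10*10,x1,10): cv2.putText(o,str(x),(int((x-x0+.5)*f)-10,10),0,.35,(0,255,255),1);cv2.line(o,(int((x-x0+.5)*f),12),(int((x-x0+.5)*f),18),(0,255,255),1)
    for y in range((y0+9)//10*10,y1,10): cv2.putText(o,str(y)+"-",(0,int((y-y0+.5)*f)+4),0,.35,(0,255,255),1)
    cv2.imwrite(f"pics/{name}.png",o)
a=t[228:296,155:250];b=t[228:296,255:350]
crop(t,155,255,228,300,8,"z1");crop(t,255,350,228,300,8,"z2")
crop(t,165,295,145,228,6,"z3")
cv2.imwrite("pics/full.png",cv2.resize(np.hstack([s,t]),(800,300),interpolation=cv2.INTER_AREA))
E
```

```text
(no output)
```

View pics/z1.png

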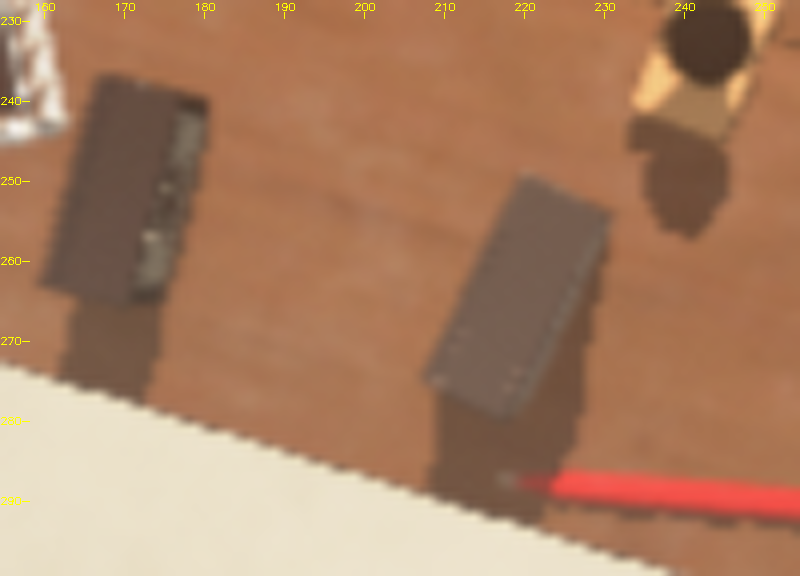

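View pics/z2.png

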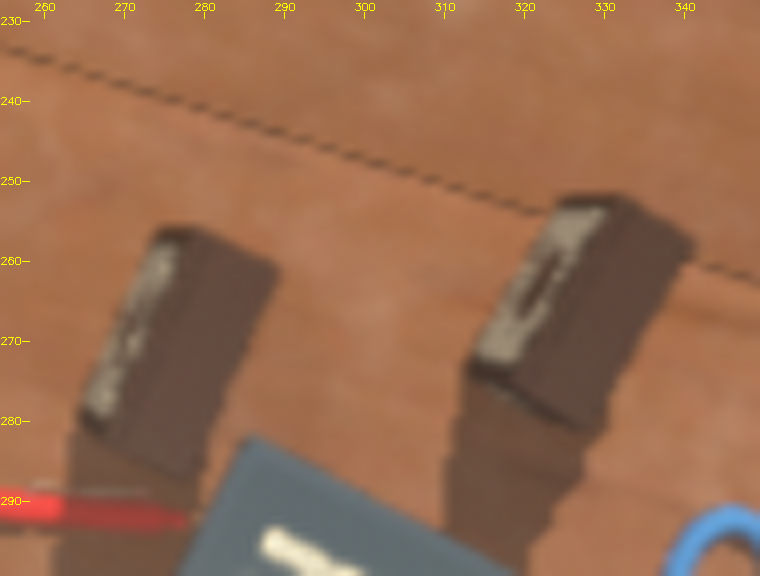

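View pics/z3.png

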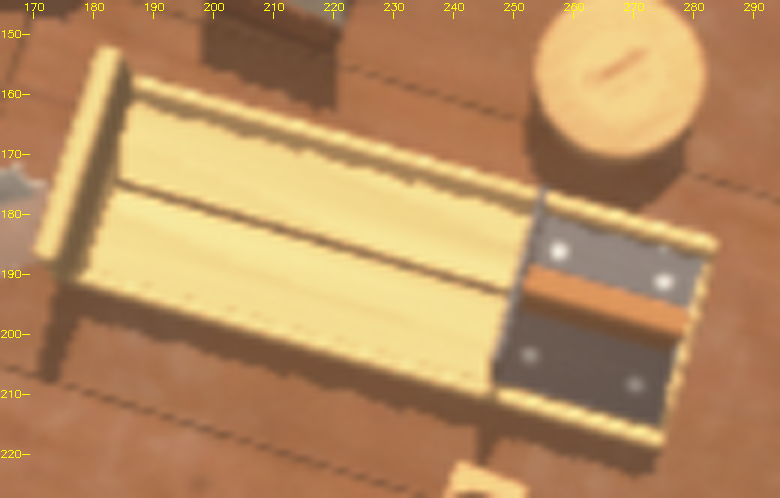

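View pics/full.png

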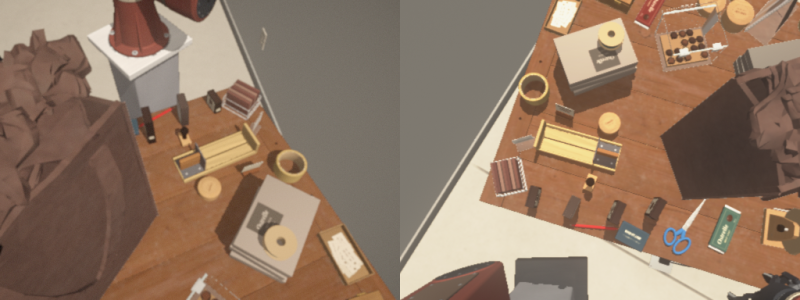

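Zoomed picks (top camera): carton A top face (167,237)-(177,240)-(160,263); B (220,249),(231,254),(218,280),(207.5,274.5); C (279,256.5),(289.5,261.5),(279.5,287.5),(268,281.5); D (332,252.5),(341,258.5),(329.5,281.5). The bag occupies the -y side. I'll fit boxes with the height left free, then overlay them in the side view.

```bash
cat > fit.py <<'E'
from h import *
from scipy.optimize import least_squares
# box corner idx: 0(-x,-y)1(+x,-y)2(+x,+y)3(-x,+y), +4 top ; carton x ~ world +y(left in image) -> yaw ~ pi/2 ; carton y ~ world -x (down)
# image: upper-left = carton(+x,-y)=1, upper-right=(-x,-y)=0, lower-right=(-x,+y)=3, lower-left=2
picks={"A":({5:(167,237),4:(177.5,239.5),6:(160,263),0:(180.5,240),3:(174.5,265)}),
"B":{5:(220,249),4:(231,254),7:(218,280),6:(207.5,274.5)},
"C":{5:(279,256.5),4:(289.5,261.5),7:(279.5,287.5),6:(268,281.5),1:(274,257),2:(264.5,280)},
"D":{5:(332,252.5),4:(341,258.5),7:(329.5,281.5),1:(324,252.5),2:(312.5,274)}}
def fit(p,hs=None):
    k=list(p); uv=np.array([p[i] for i in k]); c=onz("top",uv.mean(0),.05)
    f=lambda q:(proj("top",box(*q[:3],q[3] if hs is None else hs))[k]-uv).ravel()
    s=least_squares(f,[c[0],c[1],1.3,.08] if hs is None else [c[0],c[1],1.3]); return s.x,np.sqrt(np.mean(s.fun**2))
E
python3 - <<'E'
from fit import *
s=cv2.imread("pics/side0.png")
F=3.3
im=cv2.resize(s[90:270,150:350],None,fx=4,fy=3.3333) if 0 else cv2.resize(s[105:190,165:300],None,fx=5.9,fy=5.9,interpolation=cv2.INTER_CUBIC)
G={"A":.058,"B":.098,"C":.118,"D":.078}
for n,p in picks.items():
    print(n,*[np.round(v,4) for v in fit(p)])
    for h in(.058,.078,.098,.118): print("   ",h,*[np.round(v,4) for v in fit(p,h)])
    q,_=fit(p,G[n]); uv=((proj("side",box(*q,G[n]))-[165,105]+.5)*5.9).astype(int)
    for a,b in [(0,1),(1,2),(2,3),(3,0),(4,5),(5,6),(6,7),(7,4),(0,4),(1,5),(2,6),(3,7)]: cv2.line(im,uv[a].tolist(),uv[b].tolist(),(0,255,255),1)
cv2.imwrite("pics/ov.png",im); print(im.shape)
E
```

```text
A [ 0.4684 -0.0212  1.338   0.0434] 0.2874
    0.058 [ 0.4682 -0.0227  1.3311] 0.4831
    0.078 [ 0.4679 -0.0249  1.3213] 0.9712
    0.098 [ 0.4676 -0.0271  1.3113] 1.5047
    0.118 [ 0.4673 -0.0294  1.301 ] 2.0564
B [ 0.4378 -0.1376  1.1019  0.083 ] 0.1382
    0.058 [ 0.4373 -0.1364  1.1019] 0.3223
    0.078 [ 0.4377 -0.1374  1.1019] 0.1505
    0.098 [ 0.438  -0.1384  1.1019] 0.2284
    0.118 [ 0.4384 -0.1394  1.1018] 0.4559
C [ 0.42   -0.2668  1.1483  0.0972] 0.6714
    0.058 [ 0.4189 -0.2692  1.1489] 0.9538
    0.078 [ 0.4195 -0.268   1.1486] 0.7507
    0.098 [ 0.42   -0.2667  1.1482] 0.6715
    0.118 [ 0.4206 -0.2654  1.1479] 0.7671
D [ 0.4278 -0.3834  1.0346  0.0776] 0.6602
    0.058 [ 0.4276 -0.3861  1.0325] 0.9418
    0.078 [ 0.4278 -0.3833  1.0347] 0.6603
    0.098 [ 0.4281 -0.3804  1.037 ] 0.9716
    0.118 [ 0.4284 -0.3774  1.0393] 1.5691
(502, 796, 3)
```

View pics/ov.png

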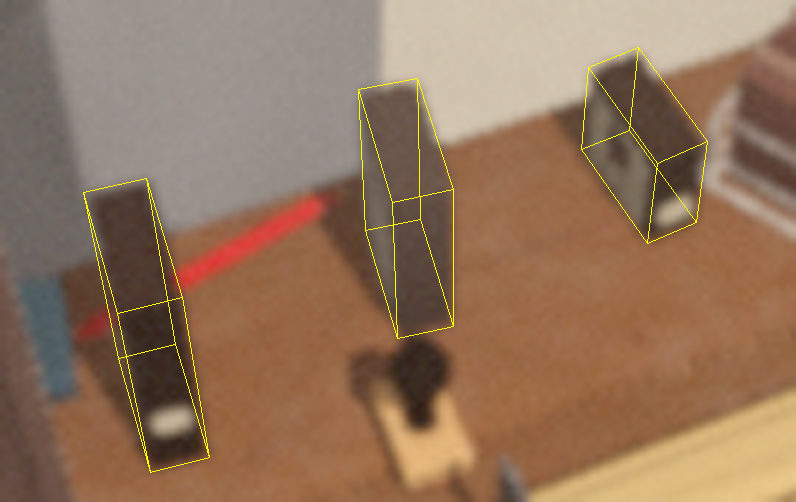

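The overlay matches the side view: A is the shortest, B the second, C the tallest, and D (hidden in the side view) fits 78 mm on its own. Next I'll fit the rail and bookend and check them in both views, along with the bag's clearance.

Run:
```python
from fit import *
L=np.array([[.044,-.128,.018],[-.044,-.128,.018],[-.044,.118,.018],[.044,.118,.018],[.044,.128,.06],[-.044,.128,.06]])
U=np.array([(283.5,184.5),(275,218),(178,191.5),(187.5,157),(181.5,152.5),(170.5,187)])
def W(q,P): c,s=np.cos(q[2]),np.sin(q[2]); P=np.atleast_2d(P); return np.c_[q[0]+c*P[:,0]-s*P[:,1],q[1]+s*P[:,0]+c*P[:,1],P[:,2]]
s=least_squares(lambda q:(proj("top",W(q,L))-U).ravel(),[.6,-.15,-.25]); q=s.x
print("rail",q.round(4),np.round(s.fun.reshape(-1,2),2).tolist())
def loc(cam,uv,z): p=onz(cam,uv,z); c,s_=np.cos(q[2]),np.sin(q[2]); d=p[:2]-q[:2]; return np.round([c*d[0]+s_*d[1],-s_*d[0]+c*d[1]],4)
print("plate top",loc("top",(255,177),.072),loc("top",(246.5,206),.072)," fin end",loc("top",(279,198.5),.064))
print("tri grip",tri((238,202),(270,195)))
print("card",loc("top",(213,147),0),"stamp",onz("top",(244,228),.0),"bag",[onz("top",u,0).round(3) for u in((337,186),(361,252))], "bag rim tri",tri((163,120),(470,240)))
rail=[(L,[(0,1),(1,2),(2,3),(3,0),(3,4),(4,5),(5,2)])]
pl=loc("top",(255,177),.072)[1]/2+loc("top",(246.5,206),.072)[1]/2
B=np.array([[.036,pl,.072],[-.036,pl,.072],[-.036,pl,.012],[.036,pl,.012],[.006,pl-.004,.064],[.006,pl-.07,.064],[-.006,pl-.07,.064],[-.006,pl-.004,.064]])
rail.append((B,[(0,1),(1,2),(2,3),(3,0),(4,5),(5,6),(6,7),(7,4)]))
o=[]
for n,(x0,x1,y0,y1) in {"side":(210,340,150,250),"top":(165,295,145,225)}.items():
    f=6 if 0 else 3*1.02
    im=cv2.resize(cv2.imread(f"pics/{n}0.png")[y0:y0+95,x0:x0+131],None,fx=f*2,fy=f*2,interpolation=cv2.INTER_CUBIC); f*=2
    for P,E in rail:
        uv=((proj(n,W(q,P))-[x0,y0]+.5)*f).astype(int)
        for a,b in E: cv2.line(im,uv[a].tolist(),uv[b].tolist(),(255,0,0),1)
    cv2.imwrite(f"pics/rail_{n}.png",im); print(im.shape)
```

```text
rail [ 0.6199 -0.1591 -0.2835] [[1.43, -0.53], [0.63, 0.81], [-1.1, -0.07], [0.01, 0.06], [-0.37, -0.84], [-0.53, 0.45]]
plate top [ 0.0304 -0.0543] [-0.0395 -0.0534]  fin end [-0.0017 -0.1207]
tri grip (array([ 0.59159832, -0.2546849 ,  0.06775761]), np.float64(0.002505167942541665))
card [0.0895 0.0679] stamp [ 0.52207206 -0.1938639   0.        ] bag [array([ 0.623, -0.426,  0.   ]), array([ 0.46 , -0.477,  0.   ])] bag rim tri (array([ 0.52372869, -0.42807543,  0.459288  ]), np.float64(0.15132007829912839))
(581, 802, 3)
(581, 802, 3)
```

View pics/rail_side.png

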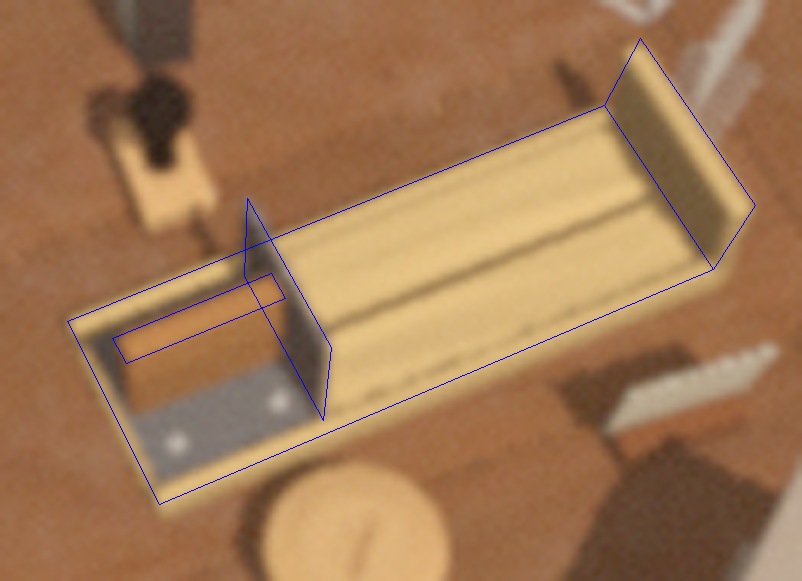

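The rail fits both views within about 1 px, with the bookend near fully open (plate at y ≈ -0.05). I'll place the tallest first, then check it.

```bash
cat > pp.py <<'E'
from fit import *
Q=np.array([.6199,-.1591,-.2835])
C={"tallest":("C",.118,.090,.100),"second":("B",.098,.075,.067),"third":("D",.078,.060,.034),"shortest":("A",.058,.041,.001)}
def rl(x,y): c,s=np.cos(Q[2]),np.sin(Q[2]); return np.array([Q[0]+c*x-s*y,Q[1]+s*x+c*y])
def att(a):
    y=np.array([np.cos(a),np.sin(a),0]); z=np.array([0,0,-1.]); return Ro.from_matrix(np.c_[np.cross(y,z),y,z]).as_rotvec()
def st(m):
    s=r.state(); print(m,"t",round(s["clock"],1),"p",s["ee_pos"].round(4),"F",s["wrist_force"].round(1),"w",round(s["width"],3),"gf",round(s["gripper_force"],1))
def pick_place(n,dx=0,dy=0):
    k,h,g,yr=C[n]; (x,y,yaw),_=fit(picks[k],h)
    r.set_gripper(1.)
    r.reach([x,y,h+.06],att(yaw-np.pi/2))
    r.movel([x,y,g-.008],vel=.12); st(n+" at")
    r.set_gripper(0.); st("grip")
    zc=.145+g-.008
    r.movel([x,y,zc],vel=.18); st("lift")
    p=rl(dx,yr+dy); r.reach([*p,zc],att(Q[2]))
    r.movel([*p,.035+g-.008],vel=.18)
    r.movel([*p,.0107+g-.008],vel=.05); st("down")
    r.set_gripper(1.); st("open")
    r.movel([*p,max(h+.075,.17)],vel=.2)
E
python3 - <<'E'
from pp import *
r.reach([.34,-.34,.24],att(-.7))
pick_place("tallest")
p=rl(0,-.1); r.reach([.42,-.16,.3],att(Q[2])); st("end")
for n in("side","top"): cv2.imwrite(f"pics/{n}1.png",vision.snapshot(n)[:,:,::-1])
a=cv2.resize(cv2.imread("pics/side1.png")[110:240,150:350],None,fx=2,fy=2);b=cv2.resize(cv2.imread("pics/top1.png")[135:265,150:350],None,fx=4,fy=4)
cv2.imwrite("pics/v1.png",np.vstack([b[:,:800],])); cv2.imwrite("pics/v1s.png",cv2.resize(cv2.imread("pics/side1.png")[120:250,180:340],None,fx=4.5,fy=4.5))
E
```

```text
tallest at t 4.5 p [ 0.4209 -0.266   0.0829] F [ 0.3 -0.6  0.1] w 1.0 gf 0.0
grip t 4.9 p [ 0.4208 -0.2658  0.0831] F [-2.8  2.1  4.9] w 0.723 gf 64.1
lift t 5.8 p [ 0.4203 -0.2651  0.2258] F [ 0.   0.1 -1.1] w 0.721 gf 64.7
down t 8.4 p [ 0.6473 -0.0629  0.0929] F [-4.8  1.4  6.8] w 0.724 gf 63.1
open t 8.7 p [ 0.6478 -0.0631  0.0924] F [-0.5 -0.1  0.3] w 1.001 gf 0.0
end t 10.4 p [ 0.4204 -0.1598  0.2991] F [ 0.2 -0.4 -0.4] w 0.999 gf 0.0
```

View pics/v1s.png

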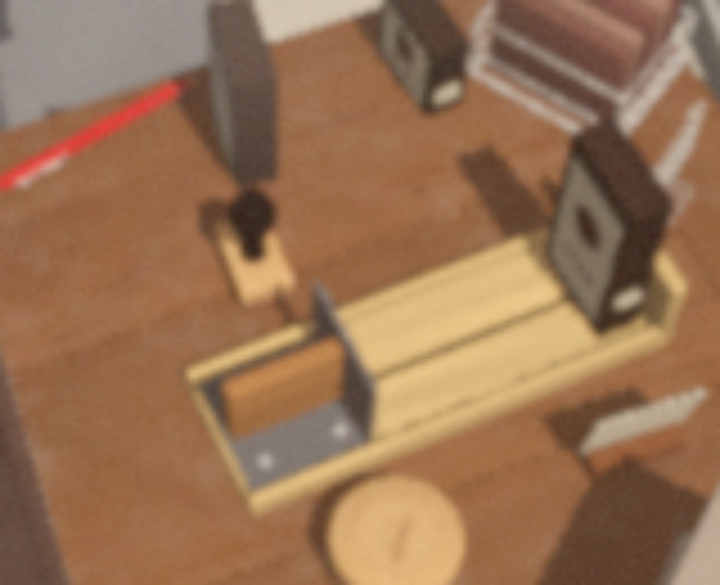

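The tallest is standing upright in the channel by the panel (base corner at crop (605,328)), and the stamp and round box are untouched. There was a small sideways force on lowering, so I'll check how well it's centred in the top view.

Run:
```python
from pp import *
def inv(p): d=p[:2]-Q[:2]; c,s=np.cos(Q[2]),np.sin(Q[2]); return np.round([c*d[0]+s*d[1],-s*d[0]+c*d[1]],4)
print("side corner (expect .031,.087)",inv(onz("side",(605/4.5+179.6,328/4.5+119.6),.010)))
im=cv2.imread("pics/top1.png")[140:225,165:295]; f=6.1
im=cv2.resize(im,None,fx=f,fy=f,interpolation=cv2.INTER_CUBIC)
p=rl(0,.1)
uv=((proj("top",box(*p,Q[2]+np.pi/2,.118,z0=.01))-[165,140]+.5)*f).astype(int)
for a,b in [(0,1),(1,2),(2,3),(3,0),(4,5),(5,6),(6,7),(7,4)]: cv2.line(im,uv[a].tolist(),uv[b].tolist(),(0,255,255),1)
cv2.imwrite("pics/v1t.png",im)
```

```text
side corner (expect .031,.087) [0.0254 0.0958]
```

View pics/v1t.png

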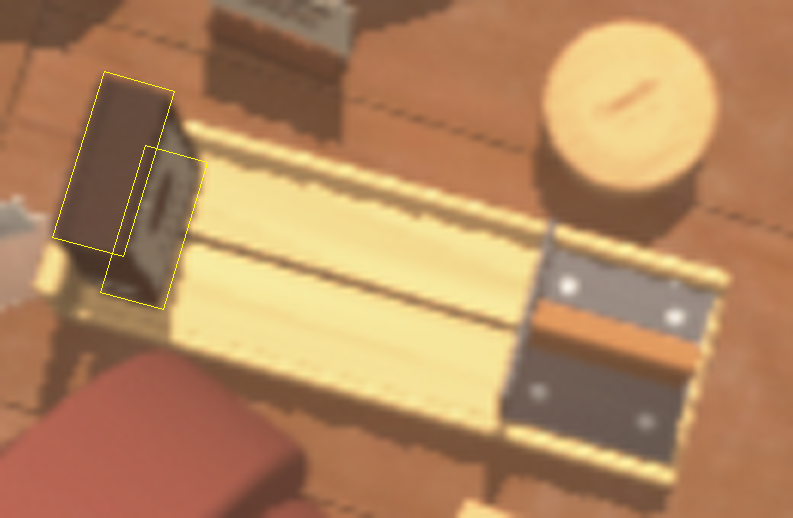

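The tallest stands within about 2 mm of its target. The chocolate basket next to carton A is a possible obstacle, so I'll estimate its height, then place the second and third.

```bash
sed -i 's/h+.06\],att(yaw/max(h+.06,.2)],att(yaw/; s/max(h+.075,.17)/.21/; s/.058,.041,.001/.058,.045,.001/' pp.py
python3 - <<'E'
from pp import *
s=lambda x,y:(x/3.3+149.6,y/3.3+89.6); t=lambda x,y:(x/3.3+129.6,y/3.3+109.6)
for a,b in [((460,105),(105,440)),((550,165),(70,300)),((470,85),(85,435)),((575,150),(50,305))]: print(*tri(s(*a),t(*b)))
pick_place("second"); pick_place("third")
r.reach([.42,-.16,.3],att(Q[2])); st("end")
cv2.imwrite("pics/v2.png",cv2.resize(vision.snapshot("side")[110:245,190:350,::-1],None,fx=4.4,fy=4.4,interpolation=cv2.INTER_CUBIC))
E
```

```text
[ 0.4913484  -0.00195362  0.06434043] 0.014302975675414154
[0.58270146 0.01804203 0.06055941] 0.0025772842094726168
[0.49319644 0.00663259 0.08330434] 0.011238770061553986
[0.58321838 0.0360017  0.06323641] 0.009947008591325026
second at t 12.5 p [ 0.4385 -0.1387  0.0678] F [ 0.7 -0.2  0.7] w 0.998 gf 0.0
grip t 12.9 p [ 0.4384 -0.1386  0.0678] F [-1.6  1.1  6. ] w 0.716 gf 65.5
lift t 13.8 p [ 0.4376 -0.1381  0.2107] F [ 0.3 -0.3 -0.8] w 0.716 gf 65.2
down t 16.1 p [ 0.6382 -0.0946  0.0777] F [-4.1  1.   5.3] w 0.721 gf 66.4
open t 16.4 p [ 0.6386 -0.0948  0.0775] F [-0.5  0.2 -0.2] w 1.0 gf 0.0
third at t 20.2 p [ 0.4282 -0.3839  0.0529] F [ 0.1  0.7 -0.3] w 0.997 gf 0.0
grip t 20.5 p [ 0.4282 -0.3839  0.053 ] F [-0.4  0.3  5.4] w 0.72 gf 65.6
lift t 21.5 p [ 0.4275 -0.3828  0.1955] F [-0.2  0.1 -0.8] w 0.717 gf 64.8
down t 24.1 p [ 0.6292 -0.1263  0.0631] F [-3.2  1.4  8.1] w 0.712 gf 65.9
open t 24.5 p [ 0.6293 -0.1264  0.0624] F [0.8 0.3 0.7] w 1.001 gf 0.0
end t 26.3 p [ 0.4204 -0.16    0.2991] F [-0.2  0.  -0.7] w 1.002 gf 0.0
```

View pics/v2.png

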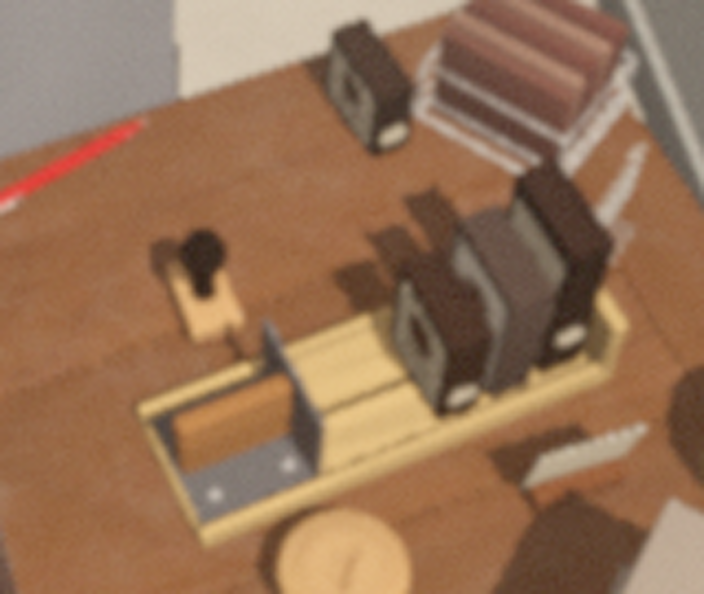

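Three cartons are in the rail in order, and the bystanders are in place. The basket is about 0.08 m high, and with this grasp the hand body stays above it. Next: the shortest carton, then the bookend with force monitoring.

Run:
```python
from pp import *
pick_place("shortest")
y0=-.102; p=rl(0,y0)
r.set_gripper(.5)
r.reach([*p,.21],att(Q[2])); r.movel([*p,.042],vel=.12); st("fin")
r.set_gripper(0.); st("grip")
e=np.array([-np.sin(Q[2]),np.cos(Q[2])]); f0=r.state()["wrist_force"][:2]@e
y=y0
while y<-.030:
    y+=.010 if y<-.062 else .002
    r.movel([*rl(0,y),.042],vel=.04); f=r.state()["wrist_force"][:2]@e-f0
    print(round(y,3),round(f,1))
    if f<-12: break
st("pushed"); r.set_gripper(.5); st("open")
q=r.state()["ee_pos"]; r.movel([q[0],q[1],.21],vel=.15)
r.reach([.42,-.2,.3],att(Q[2])); st("end")
for n in("side","top"): cv2.imwrite(f"pics/{n}3.png",vision.snapshot(n)[:,:,::-1])
cv2.imwrite("pics/v3.png",cv2.resize(cv2.imread("pics/side3.png")[125:245,190:350],None,fx=5,fy=5,interpolation=cv2.INTER_CUBIC))
cv2.imwrite("pics/v3t.png",cv2.resize(cv2.imread("pics/top3.png")[140:238,165:295],None,fx=6,fy=6,interpolation=cv2.INTER_CUBIC))
```

```text
shortest at t 28.8 p [ 0.4687 -0.0229  0.0377] F [-0.1 -0.2  0.3] w 1.001 gf 0.0
grip t 29.1 p [ 0.4688 -0.0229  0.0378] F [-0.8 -0.5  6.8] w 0.718 gf 65.8
lift t 30.1 p [ 0.4676 -0.0225  0.1806] F [-0.1  0.1 -1.4] w 0.714 gf 65.0
down t 32.3 p [ 0.62   -0.1581  0.0479] F [-3.6  0.5  6.9] w 0.715 gf 65.8
open t 32.7 p [ 0.6201 -0.1581  0.0474] F [ 0.2  1.1 -0.6] w 1.002 gf 0.0
fin t 36.2 p [ 0.5919 -0.2574  0.0429] F [ 0.5 -0.4 -0.2] w 0.501 gf 0.0
grip t 36.6 p [ 0.5887 -0.2563  0.0427] F [-19.    5.4  15.9] w 0.133 gf 60.3
-0.092 1.4
-0.082 0.8
-0.072 1.2
-0.062 2.0
-0.052 1.2
-0.05 0.2
-0.048 0.7
-0.046 -0.3
-0.044 -1.0
-0.042 -0.1
-0.04 -0.7
-0.038 -1.7
-0.036 -0.9
-0.034 -5.4
-0.032 -16.8
pushed t 41.1 p [ 0.6078 -0.1923  0.0427] F [-21.5 -11.4  13. ] w 0.134 gf 59.8
open t 41.5 p [ 0.6111 -0.1896  0.042 ] F [0.4 0.7 0.6] w 0.501 gf 0.0
end t 43.6 p [ 0.4205 -0.2001  0.2993] F [ 0.1 -0.7 -0. ] w 0.495 gf 0.0
```

View pics/v3.png

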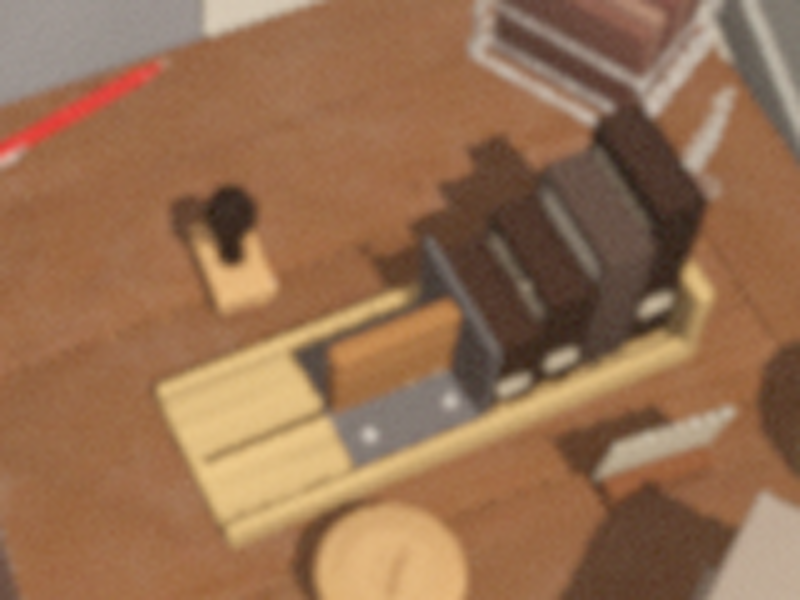

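View pics/v3t.png

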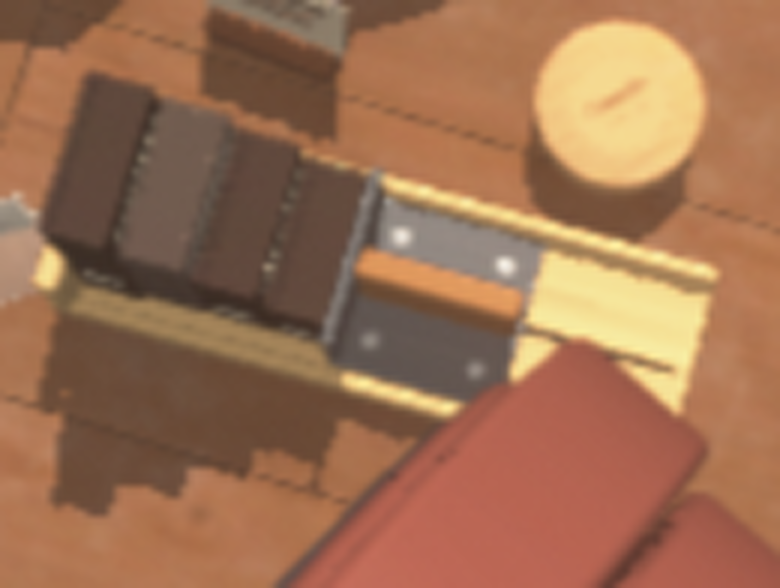

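All four cartons stand upright and touching, tallest against the panel and the bookend plate against the shortest. The push force rose sharply at the expected closure. The stamp and round box haven't moved, so I'm handing in.

```bash
python3 -c "
from cell import r
print(r.job_done())"
```

```text
the job is handed in; nothing more can be done
None
```

I handed the job in at about 44 s with all four cartons upright in the rail, tallest at the card-holder (panel) end, bookend pushed up snug, and the stamp and round box not moved. The hand-in returned no verdict, so this rests on the final pictures and the push force.

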